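# Seat the scanner's calibration plate in its stand

### The arm

A 7-joint arm with a two-finger parallel gripper is mounted at the origin on the work surface. World frame = base frame: x ahead of the robot, y to its left, z up, the work surface at z = 0. Lengths are in m, angles in rad, forces in N, time in s.
With the tool pointing down it reaches from about 0.35 to 0.9 m from the base axis. Payload 19.9 kg.
Tool frame: the origin (TCP) lies midway between the tips of the shut fingers; the grasp point (between the pads) lies 19 mm behind it; z points along the fingers, y is the line along which they close (so a half turn about z gives the same grasp; the last joint's range is limited). The gripper opens to 85 mm and grips with 20 to 120 N. Pads are 22 mm wide; open, the fingers measure 114 mm over their backs; the gripper's body (76 mm by 85 mm) begins 54 mm behind the grasp point. The pads swing forward as they close: fully open they stand 13 mm farther back than shut.
Start: joints at [1.214, 0.417, -0.01, 1.614, 0.005, 1.111, -0.053], TCP at [0.194, -0.594, 0.231] pointing down, gripper open.
Joint ranges: [-2.81, 2.81], [-0.39, 2.02], [-1.27, 1.25], [0.06, 2.57], [-1.19, 4.33], [0.19, 2], [-2.82, 2.82]. Speed limits (rad/s): [1.89, 1.89, 2.39, 2.39, 3.01, 3.01, 3.01].

### API

Orientations are given as [roll, pitch, yaw] about the fixed x, y, z axes, in that order (R = Rz(yaw) Ry(pitch) Rx(roll)).
In Python, from plant import r gives the robot as it stands. The module is installed in compiled form; this text tells all that it offers.
- The arm moves only by the tool play_rows, never from a script. Its argument "rows" is one flat list of numbers, 5 for each row, row after row: the shift along the tool's x, y, z in units of 30 cm (1.0 is 30 cm), then the turn about the tool's z in units of 45 degrees (1.0 is 45 degrees), then the closure, from -1 (fully open) to 1 (shut), so that 0 is half open. In form: [dx, dy, dz, yaw, fingers, dx, dy, dz, yaw, fingers, ...]. A call has 1 to 20 rows; each row is the pose to reach, as a shift and turn from the pose commanded when the call began, along the tool's axes at that moment; what a row does not reach only later rows make up. A row lasts 1/12 s, in which the tool goes at most 41.7 mm and 7.16 degrees, less where a joint would pass 70% of its speed; a pose out of reach is approached as far as the arm can. A call with a number of a shift or a turn outside -1 to 1 is refused whole. A call with a gripper value outside its range is refused whole. The fingers move at their own pace and stop on an object; the grip force is fixed at half the most. Time passes only in rows, so rows that repeat a pose let the fingers close. It gives the time, the measured TCP pose, the force, the opening and the grip force at its end, in the units of the state.
- r.get_state(): the state, without advancing time (a new reading comes with each control period).
- r.read_camera(name): name is "scene" or "top" or "wrist"; returns (picture, depth): 420x560x3 uint8, blue, green, red; 420x560 float32, m along the optical axis (not along the pixel's ray), 0 where there is no reading.
- r.get_calibration(name): a dict with "fov_y" (degrees; the focal length in pixels is half the picture's height over the tangent of half this angle, whatever the lens; pixels are square), "cx", "cy" (the principal point, pixels), "camera_from_world" (4x4, takes a point from world to camera coordinates). Camera axes: x right, y up, looking along -z (the intrinsics and any distortion apply to the point x, -y, -z); pixel columns grow to the right and rows downward; lengths in m; the calibration is good to about 2 mm. A picture is of the moment at which its call begins: read the wrist's pose just before it. get_calibration takes no time and is no camera call; for the wrist camera it gives the pose at the moment of the call.
- r.finish_job(): hands the job in; it is judged then, once.
The state is a dict: "time_s": time; "joints": joint angles; "dq": joint speeds; "joint_torque": joint torques, N m; "tool_pos": TCP position; "ee_rot": TCP orientation; "ft_force": force on the tool from outside, world axes, zero at the start; "wrist_torque": the same for the moment, N m; "width": opening from 0.0 (shut) to 1.0 (fully open); "grasp_force": force on a finger pad.
Only numpy, scipy, OpenCV 4.12 (cv2) and the standard library are available. Lean on these libraries where they do the work, as an engineer would, in place of code of your own. Each camera call takes 0.05 s, during which the arm holds its last target. There are 200 camera calls.

### The job

Fit the dark dotted calibration plate into its grey stand: hook the plate's tongue under the stand's fixed lip while the plate is tilted, then swing the other end down and press it until the spring catch has snapped out over its edge and the plate lies flat and fully home. Work gently: the plate is fragile and must never bear on the stand with more than 30 N. Let go at the end and leave the other things on the table where they are.

Things in the scene. Friction and masses are not known exactly. Their poses are not given: they have to be found in the camera images.
- plate_grip (a point): Centre of the loose calibration plate's grip bar, an aluminium block 16 (x) x 56 (y) x 35 mm high standing on the plate. This point is 22.5 mm above the plate's underside; the bar's top 40 mm above it. Axes are the plate's: z up from it, x from tongue end to plain end. At the start the plate lies flat on the table (z = 0), tongue towards the robot, yaw within 0.4 rad. 0.17 to 0.35 kg.
- plate_tongue (a point): Middle of the lower front edge of the plate's bare steel tongue: 75 mm to -x and 22.5 mm below plate_grip, same axes. The tongue is 60 mm wide (y), 4 mm thick, sticks out 10 mm from the slab, flush with its underside.
- plate_far (a point): Middle of the lower edge of the plate's plain end, which the catch holds: 75 mm to +x and 22.5 mm below plate_grip, same axes. The slab, dark with small white dots, is 140 (x) x 100 (y) x 5 mm thick: x -65 to +75 mm from plate_grip.
- stand_mid (a point): Centre of the stand's fixed black foot (130 x 156 mm), taken at the height of the tray's pocket floor, 12 to 24 mm above the table. z up, x from lip end to catch end, yaw within 0.4 rad. On the foot a grey tray (196 x 124 mm) is clamped up to 10 mm off centre, towards +x or -x. This shift is not measured: find the lip by feel or by eye.
- stand: Same axes as stand_mid, origin 12 mm below it. The tray, x from its own middle: pocket 1.5 mm longer than the plate, back wall face at -75.75 mm, end wall face at +75.75 mm, 6 mm high; steel lip 100 mm wide, 6 mm thick, over the back wall, front edge at -67.75 mm, underside 7 mm above the floor (tongue enters tilted up to 0.25 rad); side cheeks 8 mm high, x -50 to +60 mm, inner faces at y +-54 mm.
- catch (a joint): How far the tray's steel spring catch is pushed outwards (+x), in m: 0 = sprung out, at most 0.009. It is 30 mm wide, in the middle of the end wall; the nose reaches in to x +70.75 mm, flat underside 6.5 mm above the floor, ramp (30 degrees from vertical) 9.5 to 18.5 mm above it, top 19 mm. Spring 2 N plus 0.25 N/mm: 3 to 10 N down near the plate's plain end snaps it; the plate's weight does not.
Not all that is in view belongs to the job. Of the things shaped like the part that bears plate_grip, the dark steel one is meant.

How it is judged:
On the way:
1. the plate's tongue is down at the lip end of the pocket while its plain end is still at least 9 mm above the pocket floor (x of plate_tongue in the frame of stand_mid between -0.0875 and -0.0605 m and z of plate_tongue in the frame of stand_mid between -0.003 and 0.004 m and z of plate_far in the frame of stand_mid above 0.009 m and y of plate_tongue in the frame of stand_mid between -0.02 and 0.02 m), for 0.1 s.
At the end, for the whole second after the job is handed in: The plate lies in the pocket with tongue under the lip and both ends within 2 mm of the floor, level with the stand within 0.02 rad, and the catch is sprung out (within 1.5 mm) over its plain end (angle between the z axis of plate_grip and the z axis of stand_mid, either way round below 0.02 rad and angle between the x axis of plate_grip and the x axis of stand_mid, either way round below 0.12 rad and x of plate_tongue in the frame of stand_mid between -0.0875 and -0.0625 m and z of plate_tongue in the frame of stand_mid between -0.002 and 0.002 m and z of plate_far in the frame of stand_mid between -0.002 and 0.002 m and y of plate_tongue in the frame of stand_mid between -0.015 and 0.015 m and value of joint catch below 0.0015 m); the robot touches nothing.
It fails at once if the plate bears on the stand or its catch with more than 30 N (contact force between plate and stand above 30 N).
It fails at once if the bracket is moved by more than 20 mm (distance of bracket from where it was at the start of the episode above 0.02 m).
It fails at once if the tin is moved by more than 20 mm (distance of tin from where it was at the start of the episode above 0.02 m).
It fails at once if the mouse is moved by more than 20 mm (distance of mouse from where it was at the start of the episode above 0.02 m).
It fails at once if the mug is moved by more than 20 mm (distance of mug from where it was at the start of the episode above 0.02 m).
It also fails if it takes over 64 s, if anything falls off the work surface, if the arm or the gripper's body presses on something with over 40 N, if the wrist force passes 120 N, or if a joint passes its speed limit or range.

## Working session

There is one attempt and no reset: what is moved stays moved. The work goes in short steps, Python scripts to look and compute and a tool call to move; the robot and the scene stay as the last step left them, time stands still between calls to the robot, and variables do not carry over. Pictures are saved under pics/ and viewed, at most 10 in all, crops included, and the job is handed in when it is done.

Besides the shell and the picture viewer there is one more tool, called as name(argument=value, ...) on one line, values as JSON. play_rows: Moves the arm, as the interface text tells. Shifts and turns lie within -1 to 1; 1 stands for 30 cm of shift or 45 degrees of turn. Its arguments: {"type":"object","properties":{"rows":{"type":"array"}},"required":["rows"]}

```bash
mkdir -p pics; python3 - <<'E'
from plant import r
import cv2,numpy as np
print(r.get_state())
for n in ("scene","top"):
    p,d=r.read_camera(n); cv2.imwrite(f"pics/{n}0.png",p); np.save(f"{n}0.npy",d)
    print(n,r.get_calibration(n))
print(r.get_calibration("wrist"))
E
```

```text
{'time_s': 0.0, 'joints': array([ 1.21447619,  0.41793695, -0.01031555,  1.61416071,  0.00469991,
        1.11070926, -0.05296955]), 'dq': array([-5.30775149e-05, -2.79471466e-04,  2.91656596e-04, -3.27020517e-04,
        2.68583852e-03,  1.15917375e-03, -1.42413984e-03]), 'joint_torque': array([ 2.36073662e-03, -8.64437556e+01,  6.79931380e-01, -4.34904027e+01,
        1.91014615e-02,  7.14056907e-03, -1.03590668e-05]), 'tool_pos': array([ 0.19341946, -0.59395771,  0.23068898]), 'ee_rot': array([-3.14040530e+00,  8.49092622e-05,  3.14870248e-01]), 'ft_force': array([-0.17852027, -0.11850112, -0.21310355]), 'wrist_torque': array([ 0.05365501, -0.02381732,  0.04076413]), 'grasp_force': 0.0, 'width': 0.9982619134601831}
scene {'fov_y': 57.887137846646574, 'cx': 276.5118851298286, 'cy': 202.33845047801637, 'camera_from_world': array([[ 0.52668764,  0.85002553,  0.00753163, -0.35083952],
       [-0.73329359,  0.4498416 ,  0.50982649,  0.34922198],
       [ 0.42997749, -0.2740422 ,  0.86024428, -0.93774828],
       [ 0.        ,  0.        ,  0.        ,  1.        ]])}
top {'fov_y': 52.68203300192173, 'cx': 277.02160799607043, 'cy': 211.5970386746779, 'camera_from_world': array([[-0.02306826, -0.99949995,  0.02162655,  0.04159807],
       [ 0.99280676, -0.02036092,  0.11798376, -0.53700904],
       [-0.11748442,  0.02419267,  0.99278   , -0.77132703],
       [ 0.        ,  0.        ,  0.        ,  1.        ]])}
{'fov_y': 70.97619698398597, 'cx': 279.5448849911264, 'cy': 209.68739030030696, 'camera_from_world': array([[ 0.3093775 , -0.95093831, -0.00137776, -0.62540494],
       [ 0.91537452,  0.29819911, -0.27049357,  0.03509459],
       [ 0.25763355,  0.08242346,  0.9627208 , -0.37877511],
       [ 0.        ,  0.        ,  0.        ,  1.        ]])}
```

View pics/scene0.png

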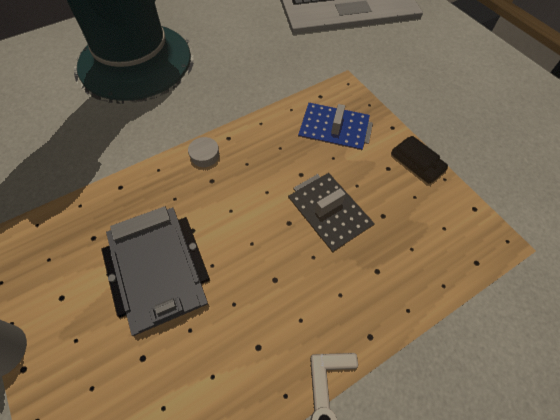

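View pics/top0.png

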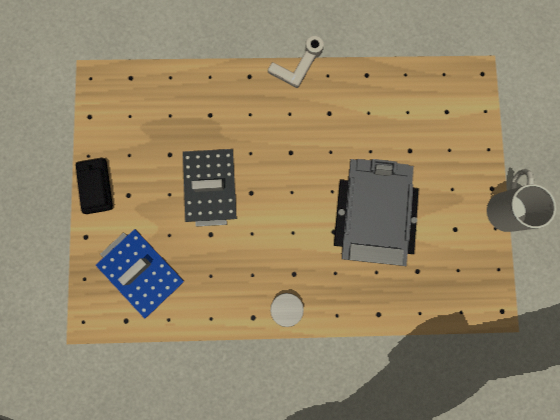

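The scene view shows the dark plate at about (330,208), the blue decoy at (337,125) and the stand at (155,265). In the top view the dark plate is at (210,187), the stand at (378,212) with its lip at the bottom (robot side) and catch at the top, and the blue decoy at (140,272).

```bash
python3 - <<'E'
import cv2,numpy as np
p=cv2.imread("pics/top0.png")
a=cv2.resize(p[140:235,165:260],None,fx=6,fy=6,interpolation=cv2.INTER_CUBIC)
b=cv2.resize(p[150:275,325:430],None,fx=4.5,fy=4.5,interpolation=cv2.INTER_CUBIC)
a=cv2.convertScaleAbs(a,alpha=1.8);b=cv2.convertScaleAbs(b,alpha=1.8)
print(a.shape,b.shape)
cv2.imwrite("pics/a.png",a);cv2.imwrite("pics/b.png",b)
E
```

```text
(570, 570, 3) (562, 472, 3)
```

View pics/a.png

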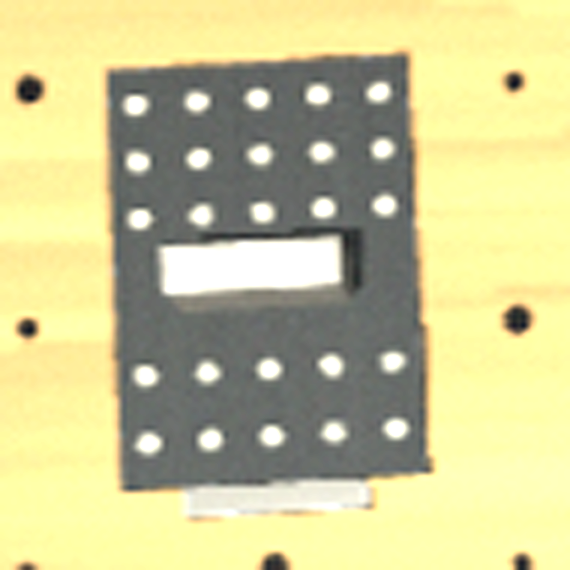

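View pics/b.png

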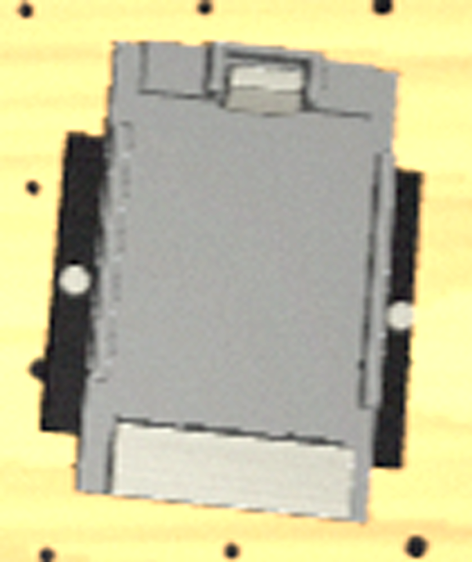

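The plate crop shows slab corners at (108,70), (408,53), (432,471), (122,490). In the stand crop the lip is the light bar with corners (118,420), (352,445), (350,517), (112,493), the nose is around (265,90), and the foot corners are (67,132), (422,172), (402,467), (40,430).

```bash
cat > h.py <<'E'
import numpy as np
from plant import r
def rays(name,px):
    c=r.get_calibration(name);f=210/np.tan(np.radians(c["fov_y"]/2))
    px=np.atleast_2d(px).astype(float)
    v=np.c_[(px[:,0]-c["cx"])/f,-(px[:,1]-c["cy"])/f,-np.ones(len(px))]
    W=np.linalg.inv(c["camera_from_world"]);return W,v
def at_z(name,px,z):
    W,v=rays(name,px);o=W[:3,3];d=v@W[:3,:3].T
    return o+d*((z-o[2])/d[:,2])[:,None]
def at_d(name,px,dep):
    W,v=rays(name,px);return W[:3,3]+(v*np.atleast_1d(dep)[:,None])@W[:3,:3].T
E
python3 - <<'E'
from h import *
np.set_printoptions(precision=4,suppress=True)
d=np.load("top0.npy")
def full(l,s,ox,oy): return (np.array(l)+.5)/s-.5+[ox,oy]
pl=full([(108,70),(408,53),(432,471),(122,490)],6,165,140)
ga=full([(160,246),(342,236),(344,286),(163,297)],6,165,140)
lip=full([(118,420),(352,445),(350,517),(112,493)],4.5,325,150)
tray=full([(115,42),(398,72),(367,521),(78,491)],4.5,325,150)
foot=full([(67,132),(422,172),(402,467),(40,430)],4.5,325,150)
screws=full([(75,280),(400,316)],4.5,325,150)
nose=full([(230,66),(302,72),(300,115),(224,108)],4.5,325,150)
def med(px):
    c=px.mean(0); 
    x,y=np.round(c).astype(int); return np.median(d[y-2:y+3,x-2:x+3]),c
for n,q in (("lip",lip),("floor",full([(240,270)],4.5,325,150)),("bar",ga),("screwL",screws[:1]),("footL",full([(75,240)],4.5,325,150)),("table",full([(20,250)],4.5,325,150)),("slab",full([(300,330)],6,165,140)),("nosetop",nose[:2])):
    m,c=med(q); print(n,at_d("top",c,m))
for n,q,z in (("plate",pl,.005),("bar",ga,.04),("lip",lip,.030),("tray",tray,.025),("foot",foot,.01),("screws",screws,.012),("nose",nose,.035)):
    P=at_z("top",q,z); print(n,P.round(4).tolist(),P.mean(0)); 
    print([round(float(np.linalg.norm(P[i]-P[(i+1)%len(P)])),4) for i in range(len(P))],[round(float(np.arctan2(*(P[(i+1)%len(P)]-P[i])[1::-1])),3) for i in range(len(P))])
E
```

```text
lip [[ 0.4541 -0.1542  0.0347]]
floor [[ 0.5388 -0.165   0.0213]]
bar [[0.5914 0.1609 0.0421]]
screwL [[ 0.5361 -0.0941  0.0201]]
footL [[ 0.5542 -0.0959  0.014 ]]
table [[ 0.552  -0.0738  0.0014]]
slab [[0.5766 0.1505 0.007 ]]
nosetop [[ 0.6224 -0.1758  0.039 ]]
plate [[0.665, 0.2134, 0.005], [0.669, 0.1146, 0.005], [0.5298, 0.1083, 0.005], [0.5257, 0.2084, 0.005]] [0.5974 0.1612 0.005 ]
[0.0989, 0.1394, 0.1002, 0.1393] [-1.53, -3.097, 1.612, 0.035]
bar [[0.5988, 0.19, 0.04], [0.6009, 0.1331, 0.04], [0.585, 0.1326, 0.04], [0.5826, 0.189, 0.04]] [0.5918 0.1612 0.04  ]
[0.0569, 0.0159, 0.0565, 0.0162] [-1.534, -3.11, 1.613, 0.058]
lip [[0.4756, -0.108, 0.03], [0.4629, -0.2061, 0.03], [0.433, -0.2035, 0.03], [0.4452, -0.1042, 0.03]] [ 0.4542 -0.1554  0.03  ]
[0.0989, 0.03, 0.1001, 0.0306] [-1.699, 3.055, 1.448, -0.126]
tray [[0.6386, -0.1148, 0.025], [0.6232, -0.2371, 0.025], [0.4311, -0.2122, 0.025], [0.4464, -0.0908, 0.025]] [ 0.5348 -0.1637  0.025 ]
[0.1233, 0.1937, 0.1223, 0.1937] [-1.696, 3.013, 1.445, -0.124]
foot [[0.6025, -0.0951, 0.01], [0.5817, -0.2503, 0.01], [0.4535, -0.2336, 0.01], [0.4728, -0.0782, 0.01]] [ 0.5276 -0.1643  0.01  ]
[0.1566, 0.1293, 0.1566, 0.1307] [-1.704, 3.012, 1.447, -0.13]
screws [[0.5371, -0.0955, 0.012], [0.5185, -0.236, 0.012]] [ 0.5278 -0.1658  0.012 ]
[0.1417, 0.1417] [-1.702, 1.439]
nose [[0.6249, -0.1615, 0.035], [0.6217, -0.1923, 0.035], [0.6031, -0.1904, 0.035], [0.6067, -0.1581, 0.035]] [ 0.6141 -0.1756  0.035 ]
[0.0309, 0.0187, 0.0326, 0.0185] [-1.673, 3.041, 1.459, -0.19]
```

```bash
cat >> h.py <<'E'
from scipy.spatial.transform import Rotation as Ro
np.set_printoptions(precision=4,suppress=True)
def go(x,y,z,yaw):
    s=r.get_state();R=Ro.from_euler("xyz",s["ee_rot"])
    t=R.inv().apply(np.array([x,y,z])-s["tool_pos"])/.3
    w=(R.inv()*Ro.from_euler("xyz",[np.pi,0,yaw])).as_rotvec()[2]/(np.pi/4)
    print("t",round(s["time_s"],2),"pos",s["tool_pos"],s["ee_rot"],"F",s["ft_force"],"w",round(s["width"],3),"-> cmd",t,round(w,4))
E
python3 - <<'E'
from h import *
go(.592,.161,.18,.04)
E
```

```text
t 0.1 pos [ 0.1934 -0.594   0.2307] [-3.1405  0.0001  0.3148] F [ 0.5486 -0.0936  1.4183] w 1.0 -> cmd [ 2.0426 -1.9814  0.1712] 0.3499
```

play_rows(rows=[1,-0.97,0,0,-1,1,-0.97,0,0,-1,1,-0.97,0,0,-1,1,-0.97,0,0,-1,1,-0.97,0,0,-1,1,-0.97,0,0,-1,1,-0.97,0,0,-1,1,-0.97,0,0,-1,1,-0.97,0,0,-1,1,-0.97,0,0,-1,1,-0.97,0,0,-1,1,-0.97,0,0,-1,1,-0.97,0,0,-1,1,-0.97,0,0,-1])

```text
time_s: 1.27
tool_pos: [0.3882, -0.2256, 0.2311]
ee_rot: [-3.141, 0.0, 0.313]
ft_force: [0.6, -0.8, 0.0]
width: 1.001
grasp_force: 0.0
```

```bash
python3 - <<'E'
from h import *
go(.592,.161,.15,.04)
E
```

```text
t 1.27 pos [ 0.3882 -0.2256  0.2311] [-3.1414  0.0004  0.3133] F [ 0.5894 -0.8364  0.0457] w 1.001 -> cmd [ 1.0437 -1.0164  0.2702] 0.348
```

play_rows(rows=[1,-1,0.2,0.35,-1,1,-1,0.2,0.35,-1,1,-1,0.2,0.35,-1,1,-1,0.2,0.35,-1,1,-1,0.2,0.35,-1,1,-1,0.2,0.35,-1,1,-1,0.2,0.35,-1,1,-1,0.2,0.35,-1,1,-1,0.2,0.35,-1,1,-1,0.2,0.35,-1,1,-1,0.2,0.35,-1,1,-1,0.2,0.35,-1,1,-1,0.2,0.35,-1,1,-1,0.2,0.35,-1,1,-1,0.2,0.35,-1])

```text
time_s: 2.52
tool_pos: [0.5811, 0.1515, 0.1713]
ee_rot: [3.141, 0.0, 0.038]
ft_force: [-0.2, -0.9, -0.3]
width: 1.0
grasp_force: 0.0
```

```bash
python3 - <<'E'
from h import *
import cv2
p,d=r.read_camera("wrist");cv2.imwrite("pics/w1.png",p)
go(.592,.161,.010,.04)
E
```

```text
t 2.57 pos [0.5812 0.1516 0.1715] [ 3.1409 -0.0001  0.0376] F [ 0.1215 -0.1615  0.1892] w 0.998 -> cmd [ 0.0372 -0.0303  0.5382] -0.0031
```

View pics/w1.png

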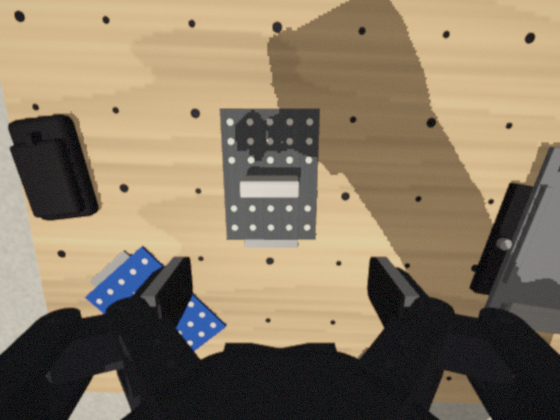

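The wrist view shows the plate's bar at about (269,188) with slab corners (221,109), (320,108), (315,240), (226,240). The fingers are open on either side, with nothing in the way.

```bash
python3 - <<'E'
from h import *
print(at_z("wrist",[(221,109),(320,108),(315,240),(226,240)],.005), at_z("wrist",[(240,180.5),(299,180.5),(298,196),(240,197)],.04).mean(0))
s=at_z("wrist",[(221,109),(320,108),(315,240),(226,240)],.005);print(s.mean(0))
go(.592,.161,.006,.04)
E
```

```text
[[0.665  0.212  0.005 ]
 [0.6696 0.1137 0.005 ]
 [0.5294 0.1088 0.005 ]
 [0.5257 0.2086 0.005 ]] [0.5934 0.1608 0.04  ]
[0.5974 0.1608 0.005 ]
t 2.57 pos [0.5812 0.1516 0.1715] [ 3.1409 -0.0001  0.0376] F [ 0.1215 -0.1615  0.1892] w 0.998 -> cmd [ 0.0372 -0.0303  0.5515] -0.0031
```

play_rows(rows=[0.036,-0.03,0.25,0,-1,0.036,-0.03,0.25,0,-1,0.036,-0.03,0.25,0,-1,0.036,-0.03,0.25,0,-1])

```text
time_s: 2.9
tool_pos: [0.5908, 0.1619, 0.0958]
ee_rot: [3.141, 0.003, 0.039]
ft_force: [0.3, -0.2, 1.7]
width: 0.998
grasp_force: 0.0
```

```bash
python3 - <<'E'
from h import *
go(.592,.161,.006,.04)
E
```

```text
t 2.9 pos [0.5908 0.1619 0.0958] [3.1411 0.0026 0.0392] F [ 0.2838 -0.1747  1.722 ] w 0.998 -> cmd [0.0047 0.0031 0.2994] -0.0011
```

play_rows(rows=[0.004,0.002,0.15,0,-1,0.004,0.002,0.25,0,-1,0.004,0.002,0.3,0,-1,0.004,0.002,0.3,0,-1,0.004,0.002,0.3,0,-1])

```text
time_s: 3.32
tool_pos: [0.5935, 0.1624, 0.0081]
ee_rot: [-3.141, -0.001, 0.04]
ft_force: [0.3, 0.5, -0.1]
width: 0.999
grasp_force: 0.0
```

play_rows(rows=[0,0,0,0,1,0,0,0,0,1,0,0,0,0,1,0,0,0,0,1,0,0,0,0,1,0,0,0,0,1,0,0,0,0,1,0,0,0,0,1,0,0,0,0,1,0,0,0,0,1])

```text
time_s: 4.15
tool_pos: [0.5938, 0.1626, 0.0085]
ee_rot: [-3.141, -0.003, 0.04]
ft_force: [-4.3, -1.4, 16.2]
width: 0.644
grasp_force: 62.0
```

play_rows(rows=[0,0,-0.1,0,1,0,0,-0.2,0,1,0,0,-0.3,0,1,0,0,-0.3,0,1,0,0,-0.3,0,1])

```text
time_s: 4.57
tool_pos: [0.5938, 0.1625, 0.0987]
ee_rot: [-3.141, -0.004, 0.04]
ft_force: [0.5, -0.4, -2.5]
width: 0.65
grasp_force: 65.4
```

```bash
python3 - <<'E'
from h import *
c,s=np.cos(-.127),np.sin(-.127)
x,y=.537+.010*c,-.1655+.010*s
go(x,y,.12,-.127)
E
```

```text
t 4.57 pos [0.5938 0.1625 0.0987] [-3.1411 -0.0038  0.0397] F [ 0.472  -0.4033 -2.4558] w 0.65 -> cmd [-0.1994  1.0904 -0.0724] 0.2122
```

play_rows(rows=[-0.18,1,-0.08,0.2,1,-0.18,1,-0.08,0.2,1,-0.18,1,-0.08,0.2,1,-0.18,1,-0.08,0.2,1,-0.18,1,-0.08,0.2,1,-0.18,1,-0.08,0.2,1,-0.18,1,-0.08,0.2,1,-0.18,1,-0.08,0.2,1,-0.18,1,-0.08,0.2,1,-0.18,1,-0.08,0.2,1,-0.18,1,-0.08,0.2,1])

```text
time_s: 5.48
tool_pos: [0.5504, -0.1388, 0.1197]
ee_rot: [-3.141, 0.001, -0.116]
ft_force: [-0.2, 0.9, -2.3]
width: 0.643
grasp_force: 65.2
```

```bash
python3 - <<'E'
from h import *
import cv2
p,d=r.read_camera("wrist");cv2.imwrite("pics/w2.png",p);np.save("w2.npy",d)
c,s=np.cos(-.127),np.sin(-.127)
x,y=.537+.011*c,-.1655+.011*s
go(x,y,.09,-.127)
E
```

```text
t 5.53 pos [ 0.5506 -0.1384  0.1198] [-3.1411  0.0009 -0.1157] F [-0.2005  0.558  -0.7396] w 0.642 -> cmd [0.0022 0.0953 0.0993] 0.0144
```

View pics/w2.png

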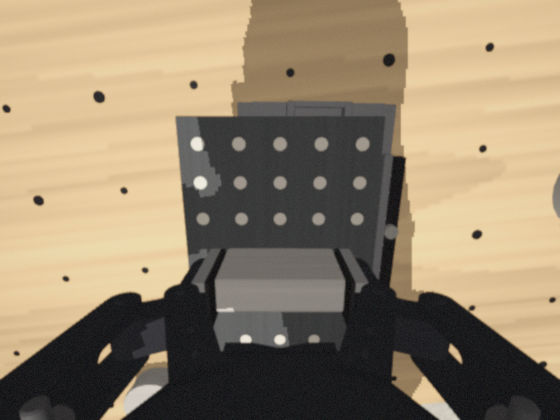

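The plate is held by its bar: far edge at row 117 (columns 177–385), dots visible, and the catch frame just behind at (318,108). I'll check its tilt from the depth.

```bash
python3 - <<'E'
from h import *
d=np.load("w2.npy")
for u,v in ((260,130),(260,163),(260,200),(260,232),(262,335)):
    print((u,v),at_d("wrist",(u,v),np.median(d[v-3:v+4,u-4:u+5])))
P=at_z("wrist",[(177,117),(385,117)],.116);print(P,np.linalg.norm(P[0]-P[1]))
E
```

```text
(260, 130) [[ 0.6186 -0.1378  0.116 ]]
(260, 163) [[ 0.603  -0.1357  0.116 ]]
(260, 200) [[ 0.5844 -0.1332  0.1162]]
(260, 232) [[ 0.5672 -0.1309  0.1161]]
(262, 335) [[ 0.5037 -0.1236  0.1164]]
[[ 0.6291 -0.0995  0.116 ]
 [ 0.6177 -0.1975  0.116 ]] 0.09859869345614036
```

```bash
cat >> h.py <<'E'
def tray(x,y,z,yaw=-.127):
    c,s=np.cos(-.127),np.sin(-.127)
    go(.537+x*c-y*s,-.1655+x*s+y*c,z,yaw)
E
python3 -c "
from h import *
tray(.0105,.0015,.056)"
```

```text
t 5.53 pos [ 0.5506 -0.1384  0.1198] [-3.1411  0.0009 -0.1157] F [-0.2005  0.558  -0.7396] w 0.642 -> cmd [0.0007 0.0903 0.2126] 0.0144
```

play_rows(rows=[0,0.09,0.02,0.014,1,0,0.09,0.1,0.014,1,0,0.09,0.18,0.014,1,0,0.09,0.21,0.014,1,0,0.09,0.21,0.014,1,0,0.09,0.21,0.014,1])

```text
time_s: 6.03
tool_pos: [0.5478, -0.1654, 0.0575]
ee_rot: [-3.141, 0.001, -0.127]
ft_force: [0.1, 0.2, -0.7]
width: 0.644
grasp_force: 65.2
```

```bash
python3 - <<'E'
from h import *
import cv2
p,d=r.read_camera("scene");cv2.imwrite("pics/s2.png",cv2.resize(p[190:345,80:230],None,fx=3.8,fy=3.8,interpolation=cv2.INTER_CUBIC))
tray(.0105,.0015,.048)
E
```

```text
t 6.08 pos [ 0.5482 -0.1657  0.0582] [-3.1414 -0.0008 -0.127 ] F [ 0.197  -0.2332 -1.331 ] w 0.642 -> cmd [-0.0023 -0.001   0.034 ] -0.0
```

View pics/s2.png

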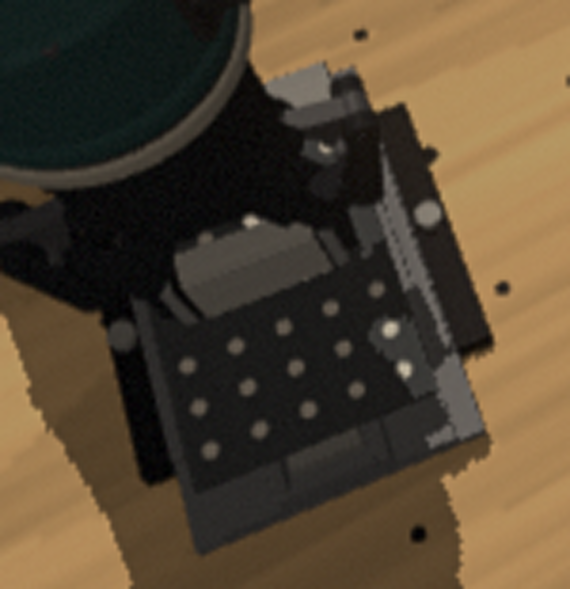

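The plate is aligned over the tray between the cheeks, and the catch just shows beyond its far edge at about (325,460). Next I lower it slowly in small steps.

play_rows(rows=[0,0,0.01,0,1,0,0,0.02,0,1,0,0,0.03,0,1,0,0,0.034,0,1,0,0,0.034,0,1])

```text
time_s: 6.5
tool_pos: [0.5476, -0.1664, 0.0471]
ee_rot: [-3.142, 0.0, -0.128]
ft_force: [-1.1, 1.2, 2.0]
width: 0.642
grasp_force: 65.7
```

play_rows(rows=[0,0,0.003,0,1,0,0,0.006,0,1,0,0,0.009,0,1,0,0,0.009,0,1])

```text
time_s: 6.83
tool_pos: [0.5481, -0.1665, 0.0449]
ee_rot: [3.141, -0.001, -0.128]
ft_force: [-2.3, 0.5, 8.6]
width: 0.642
grasp_force: 66.4
```

play_rows(rows=[0,0,0.003,0,1,0,0,0.006,0,1,0,0,0.006,0,1])

```text
time_s: 7.08
tool_pos: [0.5481, -0.1665, 0.0431]
ee_rot: [3.141, -0.001, -0.128]
ft_force: [-2.3, 0.4, 8.2]
width: 0.64
grasp_force: 66.4
```

```bash
cat >> h.py <<'E'
def tilt():
    p,d=r.read_camera("wrist");P=[]
    for v in (130,165,200,230,335):
        u=262;P.append(at_d("wrist",(u,v),np.median(d[v-2:v+3,u-4:u+5]))[0])
    P=np.array(P);print(P);q=P[:4];X=(q[:,:2]-r.get_state()["tool_pos"][:2])@[np.cos(-.127),np.sin(-.127)]
    a,b=np.polyfit(X,q[:,2],1);g=-.0015
    print("slope",a,"tongue top z~",a*(g-.065)+b,"far",a*(g+.075)+b)
E
python3 -c "
from h import *
tilt();tray(.0105,.0015,.04)"
```

```text
[[ 0.6161 -0.168   0.0431]
 [ 0.5999 -0.1656  0.0425]
 [ 0.5823 -0.163   0.0414]
 [ 0.5662 -0.1606  0.0406]
 [ 0.4993 -0.1506  0.0368]]
slope 0.05117363801415044 tongue top z~ 0.03631482694168495 far 0.04347913626366601
t 7.13 pos [ 0.5481 -0.1666  0.0432] [ 3.1414 -0.0013 -0.1282] F [-2.5302  0.2191  8.5158] w 0.642 -> cmd [-0.0023 -0.0038  0.0106] -0.0015
```

play_rows(rows=[0,0,0.003,0,1,0,0,0.006,0,1,0,0,0.009,0,1,0,0,0.01,0,1])

```text
time_s: 7.47
tool_pos: [0.548, -0.1666, 0.0401]
ee_rot: [3.141, -0.001, -0.128]
ft_force: [-2.9, 0.5, 9.7]
width: 0.64
grasp_force: 66.5
```

```bash
python3 -c "
from h import *
tilt();tray(.0105,.0015,.04)"
```

```text
[[ 0.616  -0.1682  0.043 ]
 [ 0.6    -0.1658  0.0415]
 [ 0.5826 -0.1631  0.0397]
 [ 0.5664 -0.1607  0.0382]
 [ 0.4977 -0.1503  0.0318]]
slope 0.09680105469494212 tongue top z~ 0.030059793916849577 far 0.04361194157414147
t 7.52 pos [ 0.548  -0.1666  0.0401] [ 3.1414 -0.0011 -0.1283] F [-2.6542  0.0047  9.6907] w 0.646 -> cmd [-0.002  -0.004   0.0004] -0.0017
```

play_rows(rows=[0,0,0.002,0,1,0,0,0.004,0,1,0,0,0.006,0,1,0,0,0.006,0,1])

```text
time_s: 7.85
tool_pos: [0.548, -0.1666, 0.0384]
ee_rot: [3.141, -0.001, -0.128]
ft_force: [-3.9, -0.4, 9.1]
width: 0.649
grasp_force: 66.8
```

```bash
python3 -c "
from h import *
tilt();tray(.0105,.0015,.04)"
```

```text
[[ 0.616  -0.1683  0.0429]
 [ 0.6001 -0.1659  0.0409]
 [ 0.5828 -0.1633  0.0392]
 [ 0.5665 -0.1608  0.037 ]
 [ 0.4963 -0.15    0.0283]]
slope 0.11552177221073565 tongue top z~ 0.027372313636445572 far 0.04354536174594856
t 7.9 pos [ 0.548  -0.1666  0.0384] [ 3.1413 -0.0011 -0.1283] F [-4.1544  0.4536  8.7953] w 0.64 -> cmd [-0.0018 -0.004  -0.0053] -0.0016
```

play_rows(rows=[0,0,0.001,0,1,0,0,0.002,0,1,0,0,0.002,0,1])

```text
time_s: 8.15
tool_pos: [0.548, -0.1666, 0.0378]
ee_rot: [3.141, -0.001, -0.128]
ft_force: [-4.4, -0.0, 9.3]
width: 0.644
grasp_force: 66.8
```

play_rows(rows=[-0.005,0,0,0,1,-0.01,0,0,0,1,-0.015,0,0,0,1,-0.02,0,0,0,1,-0.02,0,0,0,1])

```text
time_s: 8.57
tool_pos: [0.5424, -0.1658, 0.0378]
ee_rot: [3.141, -0.002, -0.128]
ft_force: [2.0, -0.4, 4.9]
width: 0.649
grasp_force: 66.4
```

```bash
python3 -c "
from h import *
tilt();tray(-.0025,.0015,.0378)"
```

```text
[[ 0.6103 -0.1675  0.0425]
 [ 0.5946 -0.1651  0.0409]
 [ 0.5772 -0.1624  0.0384]
 [ 0.5609 -0.16    0.0364]
 [ 0.4906 -0.1492  0.0276]]
slope 0.12287604520050212 tongue top z~ 0.02613688294434461 far 0.043339529272414905
t 8.62 pos [ 0.5424 -0.1658  0.0377] [ 3.1415 -0.0017 -0.1282] F [ 2.3176 -1.1804  6.3028] w 0.649 -> cmd [-0.0262 -0.0037 -0.0003] -0.0016
```

play_rows(rows=[-0.004,0,0,0,1,-0.008,0,0,0,1,-0.012,0,0,0,1,-0.012,0,0,0,1])

```text
time_s: 8.95
tool_pos: [0.5379, -0.1651, 0.0372]
ee_rot: [-3.142, 0.0, -0.128]
ft_force: [0.9, 0.4, 4.6]
width: 0.646
grasp_force: 66.4
```

play_rows(rows=[-0.003,0,0,0,1,-0.006,0,0,0,1,-0.006,0,0,0,1])

```text
time_s: 9.2
tool_pos: [0.5359, -0.1649, 0.0371]
ee_rot: [-3.141, 0.0, -0.128]
ft_force: [1.0, 0.8, 3.8]
width: 0.646
grasp_force: 66.4
```

```bash
python3 -c "
from h import *
tilt();tray(-.0025,.0015,.0378)"
```

```text
[[ 0.6039 -0.1666  0.0416]
 [ 0.5881 -0.1642  0.0399]
 [ 0.5708 -0.1615  0.0378]
 [ 0.5544 -0.159   0.0356]
 [ 0.4842 -0.1483  0.0271]]
slope 0.1197739221112117 tongue top z~ 0.025614010553175606 far 0.042382359648745246
t 9.25 pos [ 0.536  -0.1649  0.0371] [-3.1415  0.0006 -0.1281] F [0.8992 0.7659 4.9811] w 0.643 -> cmd [-0.0047 -0.0033 -0.0025] -0.0015
```

play_rows(rows=[-0.002,0,0,0,1,-0.004,0,0,0,1,-0.004,0,0,0,1])

```text
time_s: 9.5
tool_pos: [0.5342, -0.1647, 0.0367]
ee_rot: [-3.141, 0.002, -0.128]
ft_force: [0.5, -1.1, -1.9]
width: 0.643
grasp_force: 65.8
```

play_rows(rows=[-0.002,0,0,0,1,-0.004,0,0,0,1,-0.004,0,0,0,1])

```text
time_s: 9.75
tool_pos: [0.5333, -0.1646, 0.0369]
ee_rot: [-3.141, 0.001, -0.128]
ft_force: [-1.4, -1.0, -2.0]
width: 0.648
grasp_force: 65.8
```

```bash
python3 -c "
from h import *
tilt();tray(-.0045,.0015,.036)"
```

```text
[[ 0.6015 -0.1663  0.0412]
 [ 0.5856 -0.1638  0.0392]
 [ 0.5683 -0.1612  0.0375]
 [ 0.552  -0.1587  0.0356]
 [ 0.4822 -0.1481  0.0275]]
slope 0.11096446529034545 tongue top z~ 0.02624283106086235 far 0.04177785620151071
t 9.8 pos [ 0.5335 -0.1646  0.0369] [-3.1415  0.0008 -0.1283] F [ 0.7011  0.1078 -2.1069] w 0.639 -> cmd [-0.003  -0.0034  0.0032] -0.0016
```

play_rows(rows=[0,0,0.0015,0,1,0,0,0.003,0,1,0,0,0.003,0,1])

```text
time_s: 10.05
tool_pos: [0.5339, -0.1646, 0.0362]
ee_rot: [-3.142, 0.0, -0.128]
ft_force: [0.6, 0.3, 0.0]
width: 0.646
grasp_force: 65.8
```

play_rows(rows=[-0.002,0,0,0,1,-0.004,0,0,0,1,-0.004,0,0,0,1])

```text
time_s: 10.3
tool_pos: [0.5328, -0.1645, 0.0364]
ee_rot: [-3.142, -0.0, -0.128]
ft_force: [1.7, -0.7, -0.1]
width: 0.642
grasp_force: 65.8
```

```bash
python3 -c "
from h import *
tilt();tray(-.0045,.0015,.036)"
```

```text
[[ 0.6008 -0.1662  0.0406]
 [ 0.5849 -0.1637  0.0387]
 [ 0.5676 -0.1611  0.0369]
 [ 0.5512 -0.1586  0.0347]
 [ 0.4814 -0.148   0.0268]]
slope 0.11560148544583593 tongue top z~ 0.025116345167402965 far 0.04130055312981999
t 10.35 pos [ 0.5328 -0.1645  0.0364] [-3.1415 -0.0003 -0.1282] F [ 1.2641 -0.0385 -1.4506] w 0.643 -> cmd [-0.0006 -0.0034  0.0012] -0.0015
```

play_rows(rows=[-0.002,0,0,0,1,-0.004,0,0,0,1,-0.004,0,0,0,1])

```text
time_s: 10.6
tool_pos: [0.5325, -0.1645, 0.0367]
ee_rot: [-3.142, -0.002, -0.128]
ft_force: [5.9, -0.1, -1.1]
width: 0.64
grasp_force: 65.8
```

play_rows(rows=[0.003,0,0.001,0,1,0.003,0,0.003,0,1,0.003,0,0.003,0,1])

```text
time_s: 10.85
tool_pos: [0.5329, -0.1645, 0.0357]
ee_rot: [3.142, -0.001, -0.128]
ft_force: [4.0, -0.7, 6.4]
width: 0.641
grasp_force: 66.6
```

play_rows(rows=[0,0,0,0,0.1,0,0,0,0,-0.1,0,0,0,0,-0.3,0,0,0,0,-0.5,0,0,0,0,-0.7,0,0,0,0,-0.9,0,0,0,0,-1,0,0,0,0,-1])

```text
time_s: 11.52
tool_pos: [0.5321, -0.1644, 0.0352]
ee_rot: [-3.141, 0.001, -0.128]
ft_force: [-0.2, -0.0, -0.9]
width: 1.001
grasp_force: 0.0
```

```bash
python3 -c "
from h import *
tilt();tray(.055,0,.10)"
```

```text
[[ 0.6002 -0.166   0.038 ]
 [ 0.5842 -0.1636  0.0364]
 [ 0.5667 -0.161   0.0349]
 [ 0.5505 -0.1585  0.0333]
 [ 0.4814 -0.1481  0.0265]]
slope 0.09356323296427271 tongue top z~ 0.025448854794481265 far 0.038547707409479444
t 11.57 pos [ 0.5322 -0.1644  0.0352] [-3.1415  0.0004 -0.1282] F [ 0.491  -0.0704  0.2451] w 1.0 -> cmd [ 0.1996  0.0013 -0.216 ] -0.0015
```

play_rows(rows=[0,0,-0.08,0,-1,0,0,-0.2,0,-1,0,0,-0.22,0,-1,0.1,0,-0.22,0,-1,0.2,0,-0.22,0,1,0.2,0,-0.22,0,1,0.2,0,-0.22,0,1,0.2,0,-0.22,0,1,0.2,0,-0.22,0,1,0.2,0,-0.22,0,1,0.2,0,-0.22,0,1,0.2,0,-0.22,0,1])

```text
time_s: 12.57
tool_pos: [0.5916, -0.1722, 0.1015]
ee_rot: [3.142, 0.0, -0.128]
ft_force: [-0.6, -0.2, 0.4]
width: -0.004
grasp_force: 0.0
```

```bash
python3 - <<'E'
from h import *
import cv2
p,d=r.read_camera("wrist");cv2.imwrite("pics/w3.png",p)
tray(.055,0,.042)
E
```

```text
t 12.62 pos [ 0.5917 -0.1721  0.1015] [ 3.1415 -0.     -0.1282] F [-0.4153 -0.4495 -0.8728] w 0.001 -> cmd [-0.0004  0.0011  0.1983] -0.0016
```

View pics/w3.png

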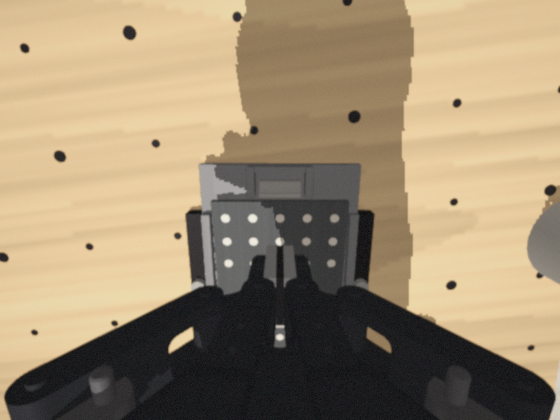

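The shut fingers stand above the plain end, the plate sits centred between the cheeks, and the catch is at (280,188) beyond the edge. Now I press gently.

play_rows(rows=[0,0,0.08,0,1,0,0,0.15,0,1,0,0,0.18,0,1,0,0,0.195,0,1,0,0,0.195,0,1])

```text
time_s: 13.03
tool_pos: [0.5916, -0.1719, 0.0424]
ee_rot: [-3.141, 0.001, -0.128]
ft_force: [-0.3, 0.1, 0.6]
width: -0.002
grasp_force: 0.0
```

play_rows(rows=[0,0,0.004,0,1,0,0,0.008,0,1,0,0,0.012,0,1,0,0,0.015,0,1,0,0,0.015,0,1])

```text
time_s: 13.45
tool_pos: [0.592, -0.1721, 0.0386]
ee_rot: [3.142, -0.0, -0.128]
ft_force: [-0.2, 0.7, 1.0]
width: 0.002
grasp_force: 0.0
```

play_rows(rows=[0,0,0.003,0,1,0,0,0.006,0,1,0,0,0.009,0,1,0,0,0.009,0,1])

```text
time_s: 13.78
tool_pos: [0.5922, -0.1722, 0.0358]
ee_rot: [-3.142, -0.001, -0.128]
ft_force: [1.5, -0.4, 2.9]
width: -0.0
grasp_force: 1.5
```

play_rows(rows=[0,0,0.003,0,1,0,0,0.006,0,1,0,0,0.009,0,1,0,0,0.009,0,1])

```text
time_s: 14.12
tool_pos: [0.5916, -0.172, 0.0326]
ee_rot: [-3.141, 0.001, -0.128]
ft_force: [-0.4, -0.2, 0.1]
width: 0.001
grasp_force: 0.0
```

play_rows(rows=[0,0,0.003,0,1,0,0,0.006,0,1,0,0,0.009,0,1,0,0,0.009,0,1])

```text
time_s: 14.45
tool_pos: [0.5915, -0.172, 0.0299]
ee_rot: [-3.141, 0.001, -0.128]
ft_force: [0.2, 0.8, -0.0]
width: 0.001
grasp_force: 0.0
```

play_rows(rows=[0,0,0.003,0,1,0,0,0.006,0,1,0,0,0.009,0,1,0,0,0.012,0,1,0,0,0.012,0,1])

```text
time_s: 14.87
tool_pos: [0.5918, -0.1721, 0.0265]
ee_rot: [-3.141, 0.0, -0.128]
ft_force: [0.0, 0.5, -0.1]
width: 0.001
grasp_force: 0.0
```

play_rows(rows=[0,0,0.002,0,1,0,0,0.004,0,1,0,0,0.004,0,1])

```text
time_s: 15.12
tool_pos: [0.5918, -0.1721, 0.0253]
ee_rot: [-3.142, 0.0, -0.128]
ft_force: [0.6, -0.4, 0.1]
width: 0.001
grasp_force: 0.0
```

play_rows(rows=[0,0,0.002,0,1,0,0,0.003,0,1,0,0,0.003,0,1])

```text
time_s: 15.37
tool_pos: [0.5919, -0.1721, 0.0249]
ee_rot: [3.142, -0.0, -0.128]
ft_force: [-2.7, 0.8, 5.7]
width: 0.0
grasp_force: 2.9
```

play_rows(rows=[0,0,0.002,0,1,0,0,0.003,0,1,0,0,0.003,0,1])

```text
time_s: 15.62
tool_pos: [0.592, -0.1721, 0.0248]
ee_rot: [3.141, -0.0, -0.128]
ft_force: [-8.3, 1.4, 20.1]
width: -0.0
grasp_force: 10.3
```

Solid floor contact at z = 0.0248, the expected height of a seated plate. I retract and verify.

play_rows(rows=[0,0,-0.01,0,1,0,0,-0.08,0,1,0,0,-0.2,0,1,0,0,-0.3,0,1,-0.1,0,-0.4,0,1,-0.2,0,-0.4,0,1,-0.3,0,-0.4,0,1,-0.3,0,-0.4,0,1,-0.3,0,-0.4,0,1])

```text
time_s: 16.37
tool_pos: [0.5017, -0.1609, 0.1442]
ee_rot: [3.141, -0.0, -0.129]
ft_force: [0.9, -0.5, 0.3]
width: 0.001
grasp_force: 0.0
```

```bash
python3 - <<'E'
from h import *
import cv2
p,d=r.read_camera("wrist");np.save("w4.npy",d)
cv2.imwrite("pics/w4.png",cv2.resize(cv2.convertScaleAbs(p[60:360,130:430],alpha=1.8),None,fx=2,fy=2,interpolation=cv2.INTER_CUBIC))
go(.5,-.2,.14,0)
E
```

```text
t 16.42 pos [ 0.5028 -0.1608  0.1441] [ 3.1412 -0.0009 -0.1284] F [ 0.5288 -0.4478  0.2424] w -0.001 -> cmd [0.0074 0.1306 0.0138] -0.1635
```

View pics/w4.png

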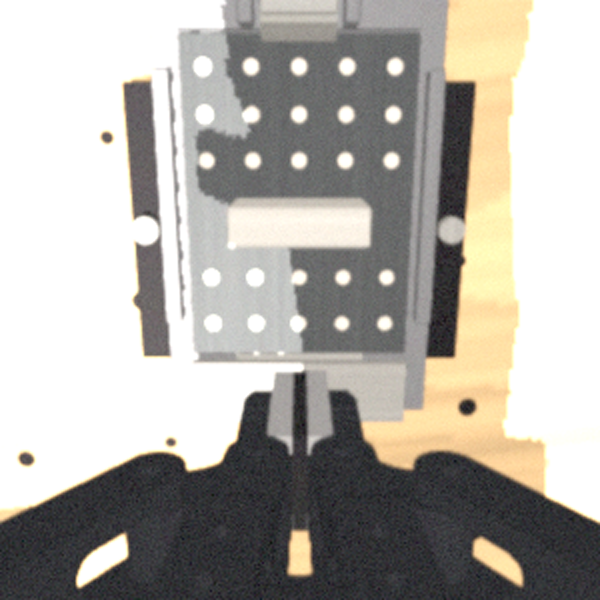

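The plate lies in the pocket with its tongue under the lip (row 357), and the catch nose overlaps its plain edge at (300,35). I'll check that it is level, then hand in.

```bash
python3 - <<'E'
from h import *
d=np.load("w4.npy");P=[]
for v in (82,105,128,205,218,229):
    for u in (267,291):
        P.append(at_d("wrist",(u,v),np.median(d[v-1:v+2,u-1:u+2]))[0])
P=np.array(P);print(P[::2]);print(np.polyfit(P[:,0],P[:,2],1))
if abs(np.polyfit(P[:,0],P[:,2],1)[0])<.01: print(r.finish_job())
E
```

```text
[[ 0.6078 -0.165   0.0248]
 [ 0.5901 -0.1625  0.0246]
 [ 0.5717 -0.1599  0.0245]
 [ 0.5041 -0.1503  0.0248]
 [ 0.4916 -0.1486  0.0245]
 [ 0.481  -0.1471  0.0248]]
[0.0005 0.0245]
the job is handed in; nothing more can be done
None
```

The plate is hooked under the lip, snapped under the catch and measured level in the stand. The highest force seen at the tool was about 22 N in the final press (limit 30 N), the gripper let go and moved clear, and the job is handed in; no verdict was returned.

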